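Take the tested board out of the spring-covered test jig

TASK

The board in the test jig has passed: push the cover's rubber pad gently down until it comes up firm so that the latch lets go, take the hand away at once and let the cover swing right up by itself without touching it. Then lift the board out of the jig and lay it down flat, without dropping it, in the tray's empty pocket; leave the cover open and everything else where it is.

Things in the scene. Friction and masses are not known exactly. Their poses are not given: they have to be found in the camera images.
- jig: Black bench test jig for small circuit boards, 159 mm (x) by 110 mm (y), 75 mm high with its cover shut; fixed. Origin: on the bench under the middle of the board's nest. x runs from the latch end (x = -84 mm, nearer the robot) to the hinge end (+75 mm), z up. Beside the nest the jig is open down to 12 mm above the bench, to let the fingers in.
- cover (a joint): The jig's hinged cover, an aluminium frame with a clear window, 92 mm wide. 0 = shut and latched, grows as its front edge rises, 1.75 rad = fully open (leaning back just past upright), below 0 while pushed down. A spring lifts it (about 4 N at the pad), a damper slows it: freed, it takes 3 to 4 s to swing up, its front edge at about 0.1 m/s. It must not be loaded with more than 14 N.
- press_pad (a point): Centre of the top of the round rubber pad (26 mm across, 2 mm proud) in the middle of the cover's front bar, 15 mm behind the cover's front edge; 73 mm above the bench when latched. Push here, straight down and slowly: first the cover gives against its spring alone, then 3 mm more against the damped latch too (6 to 7 N in all at 8 mm/s, about 9 N at 15 mm/s), then it stops dead.
- latch_pin (a point): Centre of the cover's roller held by the touch latch, 35 mm under the pad. At the firm stop the latch is clear; short of it nothing opens. The stop lies 3.5 to 17 mm below the pad's rest height, set by a hidden screw: it cannot be seen, only felt. Let go promptly there: the latch swings back in about half a second, and a cover let up slower than that is caught again and must be pushed anew.
- cover_hinge (a point): Middle of the cover's hinge axis (along the jig's y), 66 mm behind the nest's centre and 68 mm above the bench. The shut cover reaches forward from here to the jig's latch end, 150 mm; its top lies 71 mm above the bench. Open, it stands up behind the nest to about 215 mm above the bench.
- nest (a point): Centre of the nest's top, 32 mm above the bench, where the middle of the board's underside lies at first; axes as the jig's. The nest is a spine 26 mm wide along x with two cross arms at x = +-25 mm (8 mm wide, 55 mm long). Steel guide pins 9 mm high stand round the board with 1.3 mm of play, at x = +-25, y = +-23.8 mm and x = +-33.8, y = +-8 mm.
- board: The tested board in the nest: 40 mm (its x) by 60 mm (its y), 18 mm high in all, about 70 g. The bare board is 4 mm thick at the bottom; its parts stand on the inner 32 by 48 mm, so the edges are free for the fingertips. Origin: centre of its underside, z up. Its 60 mm side lies along the jig's x.
- tray: Shallow black tray, 246 mm (x) by 116 mm (y), rim 14 mm high, walls and floor 3 mm thick, 350 g, loose on the bench; a wall across its middle makes two pockets, each about 118 by 110 mm inside. Origin: centre of its underside, z up.
- pocket_a (a point): Centre of the floor of the pocket on the tray's -x side (3 mm above the bench); axes as the tray's.
- pocket_b (a point): Centre of the floor of the pocket on the tray's +x side (3 mm above the bench); axes as the tray's.
- finished_board: A board like the first, finished earlier, lying flat in one pocket of the tray; the other pocket is empty. Leave it alone. Origin: centre of its underside.
- tweezers: Steel tweezers lying on the bench, 120 mm long (y) by 15 by 10 mm; leave alone. Origin: centre of the underside.
- marker: Black felt marker lying on the bench, 122 mm long (y) by 15 by 13 mm; leave alone. Origin: centre of the underside.
- flux_tin: Round flat tin, 57 mm across, 20 mm high; leave alone. Origin: centre of the underside.

How it is judged:
By the outcome, as a careful person would: the job done as asked, in the order asked, and still so for the second after the job is handed in, with the robot touching nothing.
It also fails if it takes over 56 s, if anything falls off the work surface, if the arm or the gripper's body presses on something with over 40 N, if the wrist force passes 120 N, or if a joint passes its speed limit or range.

ROBOT

A 6-joint arm with a two-finger parallel gripper is mounted at the origin on a cart in front of the work surface, level with it; the furniture and walls round the work are solid. World frame = base frame: x ahead of the robot, y to its left, z up, the work surface at z = 0. Lengths are in m, angles in rad, forces in N, time in s.
With the tool pointing down it reaches from about 0.35 to 1 m from the base axis. Payload 7.1 kg.
Tool frame: the origin (TCP) lies between the finger pads; the fingertips stand 22 mm ahead of it and the grasp point (between the pads) lies 3 mm ahead of it; z points along the fingers, y is the line along which they close (so a half turn about z gives the same grasp; the last joint's range is limited). The gripper opens to 85 mm and grips with 20 to 120 N. Pads are 22 mm wide; open, the fingers measure 114 mm over their backs; the gripper's body (76 mm by 85 mm) begins 54 mm behind the grasp point. The pads swing forward as they close: fully open they stand 13 mm farther back than shut.
Start: joints at [-1.311, 0.423, 1.63, -0, 1.089, -0.019], TCP at [0.172, -0.601, 0.253] pointing down, gripper open.
Joint ranges: [-3, 3], [-0.9, 2.11], [0.09, 2.58], [-1.31, 4.45], [0.11, 2.69], [-2.54, 2.54]. Speed limits (rad/s): [2.39, 2.39, 3.01, 3.14, 3.14, 3.14].

INTERFACE

Orientations are given as a rotation vector (axis times angle).
In Python, from rig import manip gives the robot as it stands. The module is installed in compiled form; this text tells all that it offers. Calls block until the motion is done:
- manip.move_to(position, orientation): joint-space move of the TCP to a pose.
- manip.servo_line(position, orientation=None, rate=0.15): straight line of the TCP; orientation=None keeps the orientation; rate is the mean speed in m/s.
- manip.set_joints(angles): joint-space move.
- manip.command_gripper(opening, f_grip=None): finger opening in m; f_grip is the grip in N (None keeps the last); returns when the fingers have stopped.
- manip.hold(seconds).
- manip.solve_ik(position, orientation): joint angles nearest the present ones, or None.
- manip.camera(name): name is "scene" or "top"; returns a dict with "image" (384x512x3 uint8, red, green, blue), "fx", "fy", "cx", "cy" (pixels), "cam_to_world" (4x4, takes a point from camera to world coordinates). Camera axes: x right, y down, z forward; pixel columns grow to the right and rows downward; lengths in m; the calibration is good to about 2 mm. A picture is of the moment at which its call begins. There is no depth.
A pose or a line that the arm cannot do raises manip.IKError and nothing moves.
- manip.sign_off(): hands the job in; it is judged then, once.
Readings, each from a call of its own:
- manip.get_time(): time.
- manip.get_joint_positions(): joint angles.
- manip.get_joint_vel(): joint speeds.
- manip.get_tau(): joint torques, N m.
- manip.get_position(): TCP position.
- manip.get_ee_rot(): TCP orientation.
- manip.get_contact_force(): force on the tool from outside, world axes, zero at the start.
- manip.get_torque(): the same for the moment, N m.
- manip.get_width(): finger opening in m.
- manip.get_grip_force(): force on a finger pad.
Only numpy, scipy, OpenCV 4.12 (cv2) and the standard library are available. Lean on these libraries where they do the work, as an engineer would, in place of code of your own. Each camera call takes 0.05 s, during which the arm holds its last target. There are 200 camera calls.

## Working session

There is one attempt and no reset: what is moved stays moved. The work goes in short steps, each a Python script; the robot and the scene stay as the last script left them, time stands still between calls to the robot, and variables do not carry over. Pictures are saved under pics/ and viewed, at most 10 in all, crops included, and the job is handed in when it is done.

```bash
ls; mkdir -p pics; cat > h.py <<'E'
import numpy as np, cv2, pickle
from rig import manip as m
def snap(n):
    c=m.camera(n); return c
def proj(c,p):
    T=np.linalg.inv(np.array(c["cam_to_world"])); q=T[:3,:3]@np.asarray(p)+T[:3,3]
    return np.array([c["fx"]*q[0]/q[2]+c["cx"],c["fy"]*q[1]/q[2]+c["cy"]])
def ray(c,uv):
    T=np.array(c["cam_to_world"]); d=T[:3,:3]@np.array([(uv[0]-c["cx"])/c["fx"],(uv[1]-c["cy"])/c["fy"],1]); return T[:3,3],d
def atz(c,uv,z):
    o,d=ray(c,uv); return o+d*(z-o[2])/d[2]
def tri(c1,u1,c2,u2):
    o1,d1=ray(c1,u1);o2,d2=ray(c2,u2)
    A=np.stack([d1,-d2],1); s=np.linalg.lstsq(A,o2-o1,rcond=None)[0]
    a,b=o1+s[0]*d1,o2+s[1]*d2; return (a+b)/2,np.linalg.norm(a-b)
E
python3 - <<'E'
from h import *
cs={n:snap(n) for n in("scene","top")}
pickle.dump(cs,open("c0.pkl","wb"))
for n,c in cs.items():
    print(n,c["fx"],c["cx"],c["cy"],np.round(c["cam_to_world"],3).tolist())
    cv2.imwrite(f"pics/{n}0.png",cv2.resize(c["image"][:,:,::-1],(800,600),interpolation=cv2.INTER_CUBIC))
print(m.get_time(),m.get_ee_rot(),m.get_position(),m.get_width())
E
```

```text
pics
scene 352.23345294242995 257.9340008831318 191.14501041298055 [[-0.738, -0.355, 0.574, -0.138], [-0.675, 0.411, -0.613, 0.829], [-0.019, -0.84, -0.543, 0.669], [0.0, 0.0, 0.0, 1.0]]
top 416.9574934960831 258.3460347885368 196.00364015008307 [[0.022, -0.981, 0.192, 0.274], [-1.0, -0.02, 0.013, 0.125], [-0.009, -0.192, -0.981, 1.137], [0.0, 0.0, 0.0, 1.0]]
0.1 [-3.10973486e+00 -4.36363768e-01  2.89468448e-04] [ 0.17190484 -0.60041159  0.25261569] 0.08531897698105462
```

View pics/scene0.png

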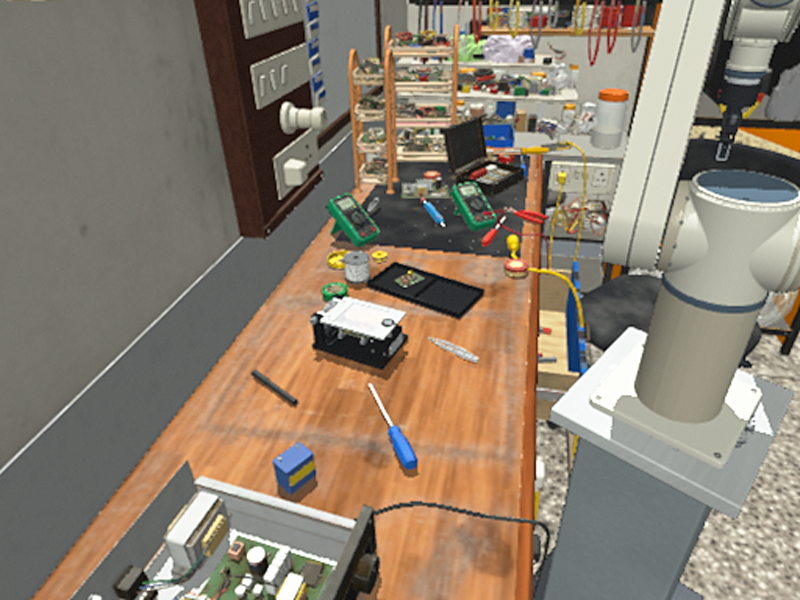

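View pics/top0.png

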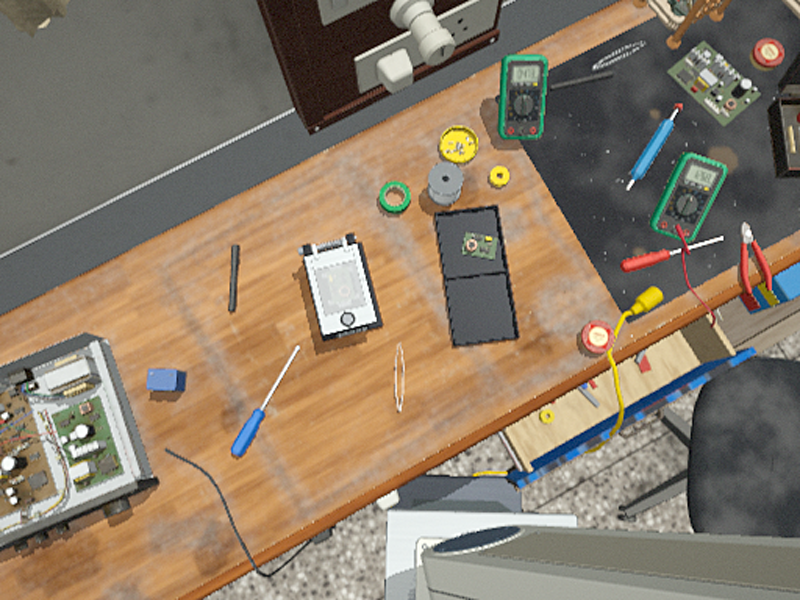

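The scene view shows the jig with its pad at (390,322) and the tray behind it. In the top view the pad is at (347,319), the tray spans (437,207)-(517,345), and its near pocket is empty. I'll enlarge both.

```bash
python3 - <<'E'
from h import *
cs=pickle.load(open("c0.pkl","rb"))
t=cs["top"]["image"][125:230,185:340,::-1]; s=cs["scene"]["image"][165:240,190:320,::-1]
cv2.imwrite("pics/t1.png",cv2.resize(t,None,fx=5,fy=5,interpolation=cv2.INTER_CUBIC))
cv2.imwrite("pics/s1.png",cv2.resize(s,None,fx=6,fy=6,interpolation=cv2.INTER_CUBIC))
E
```

```text
(no output)
```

View pics/t1.png

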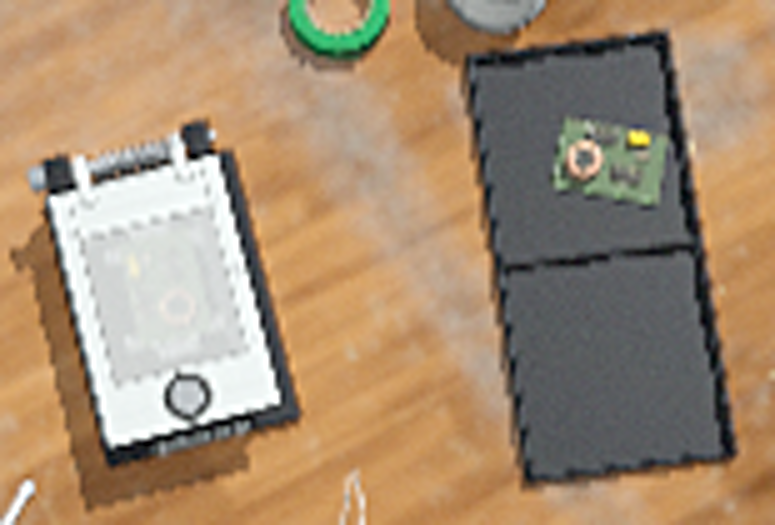

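View pics/s1.png

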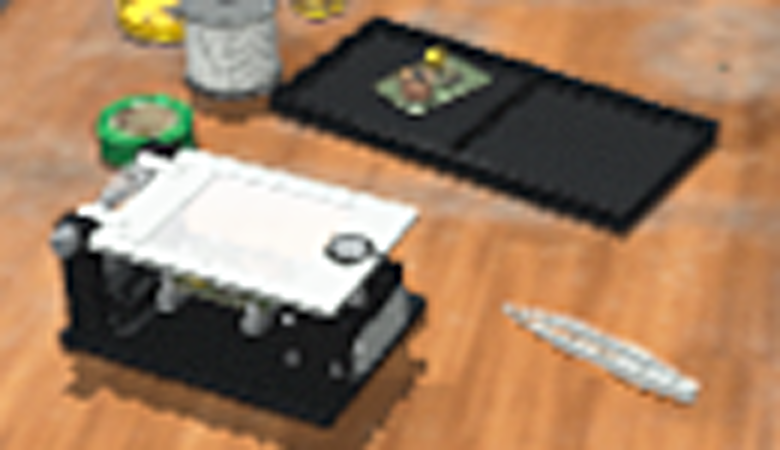

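The top crop shows the pad at (188,396) and the cover corners at (108,452), (283,410), (48,198) and (218,153). The tray corners there are at (466,58), (667,33), (736,457) and (526,483). The scene crop shows the pad at (350,249) and the tray corners at (273,100), (378,18), (718,125) and (622,235).

```bash
python3 - <<'E'
from h import *
cs=pickle.load(open("c0.pkl","rb")); t,s=cs["top"],cs["scene"]
T=lambda x,y:((x+.5)/5-.5+185,(y+.5)/5-.5+125); S=lambda x,y:((x+.5)/6-.5+190,(y+.5)/6-.5+165)
def pr(n,a,b):
    p,e=tri(t,T(*a),s,S(*b)); print(n,np.round(p,4),"gap",round(e,4))
pr("pad",(188,396),(350,249))
pr("cfl",(108,452),(335,310));pr("cfr",(283,410),(418,213))
for n,a,b in[("t hi+y",(466,58),(273,100)),("t hi-y",(667,33),(378,18)),("t lo-y",(736,457),(718,125)),("t lo+y",(526,483),(622,235))]: pr(n,a,b)
print("pad@.073",atz(t,T(188,396),.073))
C=[atz(t,T(*a),.071)[:2] for a in[(108,452),(283,410),(48,198),(218,153)]]
f=(C[0]+C[1])/2;b=(C[2]+C[3])/2;d=b-f;print("cover",np.round(C,4),"yaw",np.arctan2(d[1],d[0]),np.arctan2(*(-(C[0]-C[1])*[1,-1])),np.linalg.norm(d))
y=np.arctan2(d[1],d[0]);
R=[atz(t,T(*a),.014)[:2] for a in[(466,58),(667,33),(736,457),(526,483)]]
print("tray",np.round(R,4),np.round(np.mean(R,0),4),"yaw",[np.round(np.arctan2(*(v[::-1])),4) for v in(R[0]-R[3],R[1]-R[2])], np.linalg.norm(R[0]-R[3]),np.linalg.norm(R[0]-R[1]))
Bc=[(568,118),(667,148),(656,207),(555,187)]
print("fin",np.mean([atz(t,T(*a),.007)[:2] for a in Bc],0))
E
```

```text
pad [0.4609 0.2325 0.0716] gap 0.0022
cfl [0.431 0.273 0.072] gap 0.0033
cfr [0.4567 0.1843 0.0694] gap 0.0067
t hi+y [0.6689 0.0877 0.0079] gap 0.0003
t hi-y [ 0.6862 -0.0254  0.0102] gap 0.0022
t lo-y [ 0.4449 -0.0609  0.0108] gap 0.0045
t lo+y [ 0.429   0.0521 -0.0007] gap 0.0027
pad@.073 [0.45970288 0.23164834 0.073     ]
cover [[0.4298 0.2721]
 [0.4537 0.1822]
 [0.565  0.3102]
 [0.5915 0.221 ]] yaw 0.27418915246816994 0.2596326066571887 0.1418107225706444
tray [[ 0.6669  0.088 ]
 [ 0.6839 -0.0255]
 [ 0.4425 -0.0616]
 [ 0.4259  0.0523]] [0.5548 0.0133] yaw [np.float64(0.1468), np.float64(0.1483)] 0.24368824614438578 0.1147129219556291
fin [0.60794142 0.00518942]
```

```bash
cat >> h.py <<'E'
from scipy.spatial.transform import Rotation as Ro
def ori(yaw): return (Ro.from_euler('z',yaw)*Ro.from_rotvec([np.pi,0,0])).as_rotvec()
YJ=0.268; NEST=np.array([0.5265,0.2503]); PAD=np.array([0.460,0.232])
def fz(): return m.get_contact_force()[2]
def feel(z1,step,rate,thr):
    """lower straight down in steps until Fz exceeds thr; returns trace"""
    p=np.array(m.get_position()); tr=[]; z=p[2]
    while z>z1:
        z-=step; m.servo_line([p[0],p[1],z],rate=rate); f=fz(); tr.append((round(m.get_position()[2],4),round(f,1)))
        if f>thr: return tr,True
    return tr,False
E
python3 - <<'E'
from h import *
for o in(YJ,YJ+np.pi):
  for p in([.46,.232,.09],[.5265,.2503,.04],[.495,.004,.03],[.5,.118,.035]):
    q=m.solve_ik(p,ori(o)); print(o,None if q is None else np.round(q,2))
m.command_gripper(0.041)
print(m.get_time())
m.move_to([.5,.118,.09],ori(YJ)); print(m.get_time(),m.get_width(),fz())
m.servo_line([.5,.118,.036],rate=.08)
print(feel(.015,.001,.02,2.5),m.get_time(),m.get_width())
m.servo_line([.5,.118,.10],rate=.2);print(m.get_time(),fz())
E
```

```text
0.268 [ 0.44  0.52  1.96 -0.    0.66  1.75]
0.268 [ 0.42  0.67  1.82 -0.    0.65  1.73]
0.268 [-0.02  0.62  2.01 -0.    0.51  1.29]
0.268 [ 0.21  0.62  1.97 -0.    0.54  1.51]
3.409592653589793 [ 0.44  0.52  1.96  0.    0.66 -1.39]
3.409592653589793 [ 0.42  0.67  1.82  0.    0.65 -1.42]
3.409592653589793 [-0.02  0.62  2.01 -0.    0.51 -1.85]
3.409592653589793 [ 0.21  0.62  1.97  0.    0.54 -1.63]
0.6083
3.45 0.041275546265229425 0.2796074938138695
([(np.float64(0.0354), np.float64(0.2)), (np.float64(0.0341), np.float64(-0.7)), (np.float64(0.0329), np.float64(-0.1)), (np.float64(0.0319), np.float64(-0.4)), (np.float64(0.0309), np.float64(-0.6)), (np.float64(0.03), np.float64(1.1)), (np.float64(0.0289), np.float64(-0.5)), (np.float64(0.028), np.float64(0.2)), (np.float64(0.027), np.float64(1.3)), (np.float64(0.0259), np.float64(0.2)), (np.float64(0.0249), np.float64(0.1)), (np.float64(0.024), np.float64(0.5)), (np.float64(0.023), np.float64(-0.0)), (np.float64(0.022), np.float64(-0.2)), (np.float64(0.0209), np.float64(0.6)), (np.float64(0.0204), np.float64(5.8))], True) 8.275 0.04073983765715102
8.825 -0.6234174454314096
```

```bash
python3 - <<'E'
from h import *
m.command_gripper(0.0)
t0=m.get_time()
m.move_to([*PAD,.115],ori(YJ)); m.servo_line([*PAD,.100],rate=.05)
tr,ok=feel(.076,.0004,.008,8.5)
t1=m.get_time()
if ok:
    p=np.array(m.get_position()); d=np.array([np.cos(YJ),np.sin(YJ)])*-.07
    m.servo_line([p[0]+d[0],p[1]+d[1],p[2]+.16],rate=.35)
t2=m.get_time()
c=snap("top"); s=snap("scene"); pickle.dump((c,s),open("c1.pkl","wb"))
print(ok,t0,t1,t2,[(float(a),float(b)) for a,b in tr])
cv2.imwrite("pics/s2.png",cv2.resize(s["image"][130:260,170:345,::-1],None,fx=4,fy=4))
E
```

```text
True 9.2917 18.35 19.0 [(0.0991, 0.2), (0.0987, -0.3), (0.0982, 0.5), (0.0978, -0.2), (0.0974, -0.4), (0.097, 0.6), (0.0966, 0.0), (0.0962, -0.2), (0.0958, -0.3), (0.0954, -0.5), (0.0951, 3.8), (0.0947, 3.6), (0.0942, 3.6), (0.0938, 3.5), (0.0934, 3.5), (0.093, 3.3), (0.0926, 4.1), (0.0922, 3.5), (0.0918, 3.5), (0.0914, 4.2), (0.091, 3.3), (0.0906, 4.5), (0.0902, 3.7), (0.0898, 3.9), (0.0894, 5.0), (0.089, 4.8), (0.0886, 4.7), (0.0882, 4.0), (0.0878, 4.9), (0.0874, 4.4), (0.0871, 5.4), (0.0869, 8.7)]
```

View pics/s2.png

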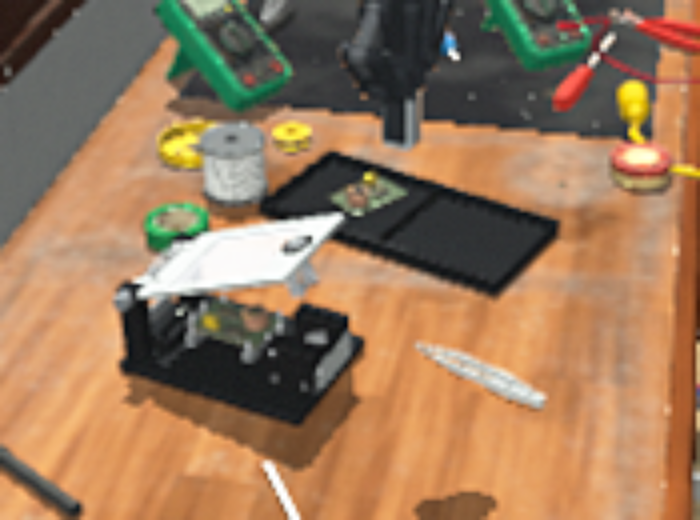

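The cover is released and swinging up, with the hand clear of it. I'll move aside, let it finish, and measure the board.

```bash
python3 - <<'E'
from h import *
m.move_to([.42,.02,.28],ori(YJ)); m.command_gripper(0.056)
while m.get_time()<22.4: m.hold(.1)
c=snap("top"); s=snap("scene"); pickle.dump((c,s),open("c2.pkl","wb"))
print(m.get_time(),m.get_width())
a=cv2.resize(c["image"][140:225,185:255,::-1],None,fx=7,fy=7,interpolation=cv2.INTER_CUBIC)
b=cv2.resize(s["image"][165:240,190:265,::-1],None,fx=5,fy=5,interpolation=cv2.INTER_CUBIC)
o=np.zeros((595,490+280,3),np.uint8);o[:,:490]=a;cv2.imwrite("pics/t3.png",a)
cv2.imwrite("pics/s3.png",cv2.resize(s["image"][165:240,190:270,::-1],None,fx=8,fy=8,interpolation=cv2.INTER_CUBIC))
E
```

```text
22.575 0.055796198153848724
```

View pics/t3.png

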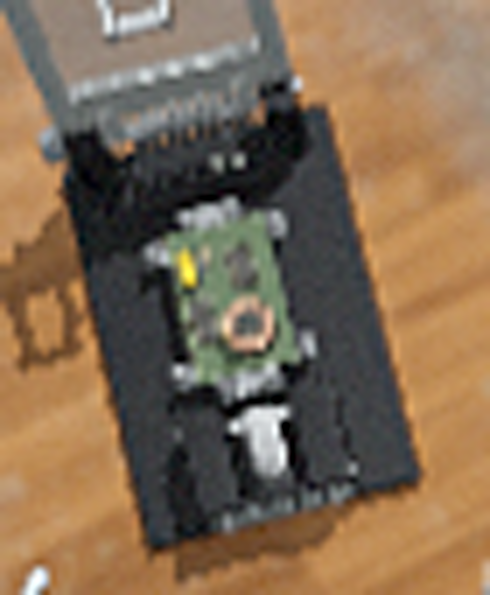

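View pics/s3.png

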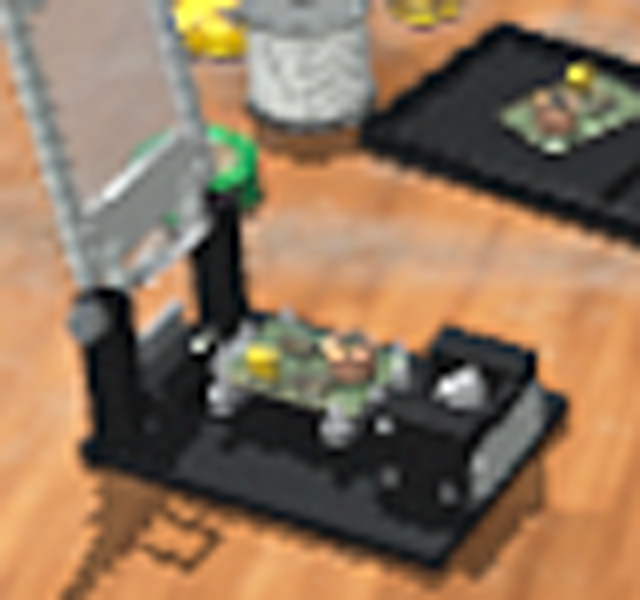

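The cover stands open. In the top crop the board corners are about (168,240), (265,212), (302,362) and (203,385). In the scene crop they are about (228,383), (350,412), (398,352) and (285,318).

```bash
python3 - <<'E'
from h import *
t,s=pickle.load(open("c2.pkl","rb"))
T=lambda x,y:((x+.5)/7-.5+185,(y+.5)/7-.5+140); S=lambda x,y:((x+.5)/8-.5+190,(y+.5)/8-.5+165)
A=[(168,240),(265,212),(302,362),(203,385)];B=[(228,383),(285,318),(398,352),(350,412)]
for a,b in zip(A,B): p,e=tri(t,T(*a),s,S(*b)); print(np.round(p,4),round(e,4))
p,e=tri(t,T(*np.mean(A,0)),s,S(*np.mean(B,0))); print("mid",np.round(p,4),e)
C=np.array([atz(t,T(*a),.036)[:2] for a in A]); print(np.round(C,4),C.mean(0))
d=C[0]+C[1]-C[2]-C[3]; w=C[0]+C[3]-C[1]-C[2]
print("yaw",np.arctan2(d[1],d[0]),np.arctan2(-w[0],w[1]),np.linalg.norm(d)/2,np.linalg.norm(w)/2)
# pins, nest prediction check
Rj=lambda y:np.array([[np.cos(y),-np.sin(y)],[np.sin(y),np.cos(y)]])
for q in[(25,23.8),(25,-23.8),(-25,-23.8),(-25,23.8)]:
    u=proj(t,[*(NEST+Rj(YJ)@np.array(q)/1e3),.041]); print(np.round([(u[0]-185+.5)*7-.5,(u[1]-140+.5)*7-.5]))
E
```

```text
[0.5494 0.2763 0.0304] 0.0004
[0.5593 0.2377 0.0361] 0.002
[0.5036 0.224  0.0372] 0.0076
[0.4933 0.2614 0.035 ] 0.0053
mid [0.5263 0.2499 0.0344] 0.0026178513537800535
[[0.5482 0.2757]
 [0.5601 0.2384]
 [0.5008 0.2218]
 [0.4909 0.2596]] [0.52499518 0.24887386]
yaw 0.2731131118263318 0.2821873340460839 0.060534857169075584 0.03912361154299163
[155. 246.]
[275. 217.]
[304. 339.]
[184. 369.]
```

```bash
python3 - <<'E'
from h import *
N=np.array([.5256,.2496]); o=ori(.271)
m.move_to([*N,.15],o); m.servo_line([*N,.0524],rate=.1)
print(m.get_time(),m.get_position(),fz())
m.command_gripper(0.030,30); print("w",m.get_width(),m.get_grip_force(),m.get_contact_force())
m.servo_line([*N,.075],rate=.05); m.servo_line([*N,.16],rate=.15)
print(m.get_time(),m.get_width(),m.get_grip_force(),m.get_position())
s=snap("scene"); pickle.dump(s,open("c3.pkl","wb"))
cv2.imwrite("pics/s4.png",cv2.resize(s["image"][110:240,180:320,::-1],None,fx=4,fy=4,interpolation=cv2.INTER_CUBIC))
E
```

```text
24.8 [0.52605386 0.2497996  0.05297459] -0.14339061974240802
w 0.03862693544806912 30.043888092041016 [-0.79823101 -0.4219076   5.86946252]
26.4083 0.038789603043542356 30.248799920082092 [0.52509848 0.24936081 0.15938081]
```

View pics/s4.png

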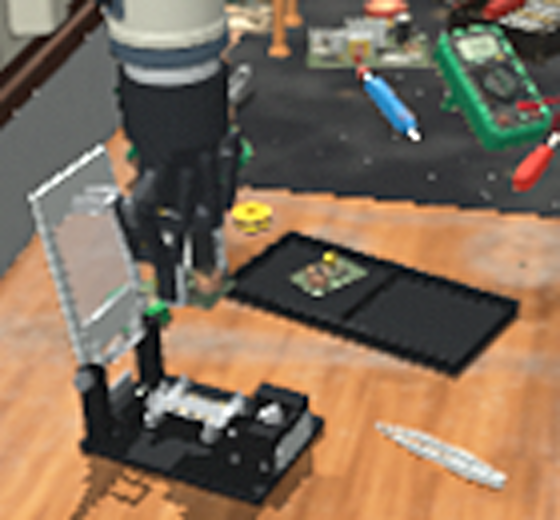

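The nest is empty, and the board hangs level at the fingertips at about (190,290). The cover is still open. Next I'll place the board.

```bash
python3 - <<'E'
from h import *
P=np.array([.496,.0045]); o=ori(.147)
m.servo_line([.50,.12,.16],rate=.2); m.servo_line([*P,.12],o,rate=.15)
m.servo_line([*P,.034],rate=.08); b=np.mean([fz() for _ in range(3)])
tr,ok=feel(.021,.0005,.015,b+2.5)
print(m.get_time(),b,ok,[(float(a),float(f)) for a,f in tr],m.get_width())
s=snap("scene")
if ok:
    m.command_gripper(0.052,20); m.hold(.2)
    m.servo_line([*P,.06],rate=.06); m.move_to([.42,-.12,.25],o)
c=snap("top"); s=snap("scene"); print(m.get_time(),m.get_contact_force())
a=cv2.resize(c["image"][130:225,185:335,::-1],None,fx=5,fy=5,interpolation=cv2.INTER_CUBIC)
cv2.imwrite("pics/t5.png",a)
cv2.imwrite("pics/s5.png",cv2.resize(s["image"][110:240,180:320,::-1],None,fx=4,fy=4,interpolation=cv2.INTER_CUBIC))
E
```

```text
34.7083 -0.9457440803360945 True [(0.0343, 0.2), (0.0334, -2.2), (0.0329, -0.6), (0.0324, -1.1), (0.0319, -0.3), (0.0314, 0.1), (0.0309, -1.3), (0.0304, -0.7), (0.0299, -0.6), (0.0294, 0.6), (0.0289, -0.1), (0.0284, -0.5), (0.0279, -0.5), (0.0274, -0.4), (0.0269, -0.1), (0.0264, -0.4), (0.0259, -0.2), (0.0254, -1.4), (0.0249, -0.4), (0.0244, -0.0), (0.0243, 5.2)] 0.038603438316540256
37.0417 [-1.51083559 -0.22893449 -0.38515826]
```

View pics/t5.png

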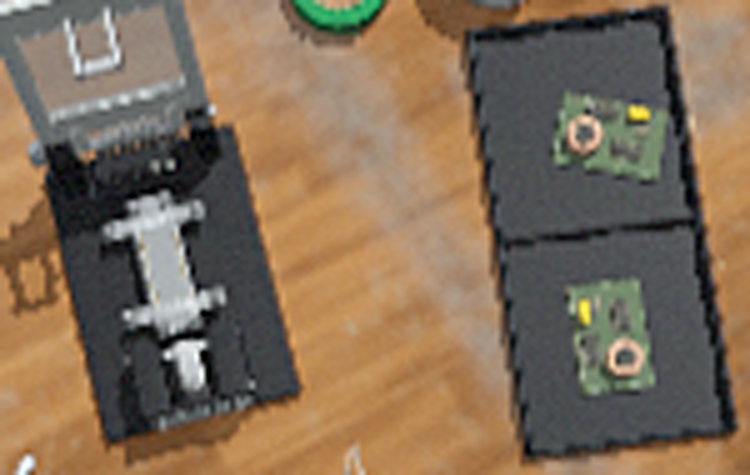

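View pics/s5.png

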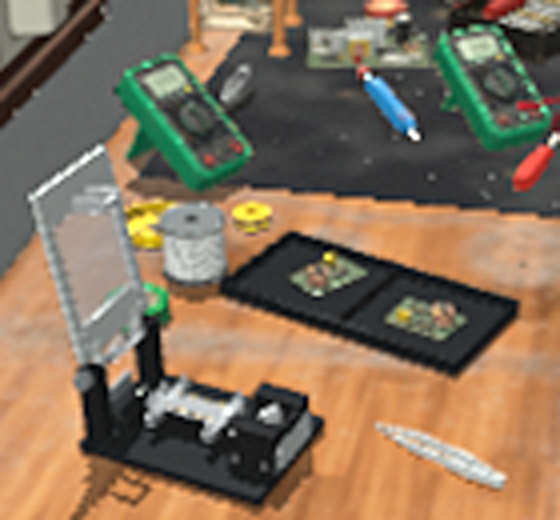

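The board lies flat in the near pocket, at about (612,338) in the top crop. The cover is open, and the tray and finished board haven't moved.

```bash
python3 -c "
from rig import manip as m
print(m.sign_off())"
```

```text
the job is handed in; nothing more can be done
None
```

The cover was released and swung fully open by itself, the board lies flat in the tray's empty pocket, and the job was handed in at about 37 s of the 56 s allowed.

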